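# Prop the loaded articulator half open

### The arm

A 6-joint arm with a two-finger parallel gripper is mounted at the origin on the work surface. World frame = base frame: x ahead of the robot, y to its left, z up, the work surface at z = 0. Lengths are in m, angles in degrees, forces in N, time in s.
With the tool pointing down it reaches from about 0.25 to 0.725 m from the base axis. Payload 9.7 kg.
Tool frame: the origin (TCP) lies between the finger pads; the fingertips stand 11 mm ahead of it and the grasp point (between the pads) lies 8 mm behind it; y points along the fingers, x is the direction in which the jaws open and shut, and the axes are right-handed (so a half turn about y gives the same grasp; the last joint's range is limited). The gripper opens to 85 mm and grips with 20 to 120 N. Pads are 22 mm wide; open, the fingers measure 114 mm over their backs; the gripper's body (76 mm by 85 mm) begins 54 mm behind the grasp point. The pads swing forward as they close: fully open they stand 13 mm farther back than shut.
Start: joints at [64.229, 4.979, 10.078, 95.1, 0, 90], TCP at [0.239, 0.495, 0.242] pointing down, gripper open.
Joint ranges: [-179.16, 179.16], [-48.56, 103.87], [-65.8, 70.77], [-126.05, 130.52], [-82.76, 87.17], [-180, 180]. Speed limits (degrees/s): [127.2, 127.2, 147.25, 180, 180, 180].

### API

Orientations are given as [roll, pitch, yaw] about the fixed x, y, z axes, in that order (R = Rz(yaw) Ry(pitch) Rx(roll)).
In Python, from workcell import bot, vision gives the robot as it stands. The module is installed in compiled form; this text tells all that it offers.
- The arm moves only by the shell command python3 -m crank 'ROWS' [OPENING] [FORCE]. ROWS is text: rows parted by semicolons, each of 6 numbers parted by spaces: the shift along the tool's x, y, z in m, then the turn, a rotation vector about the tool's x, y, z in rad. A call has 1 to 8 rows; each row is the pose to reach, as a shift and turn from the pose commanded when the call began, along the tool's axes at that moment; what a row does not reach only later rows make up. A row lasts 1/10 s, in which the tool goes at most 50 mm and 8.59 degrees, less where a joint would pass 70% of its speed; a pose out of reach is approached as far as the arm can. A call with a gripper value outside its range is refused whole. OPENING is the gripper's target within -1 to 1 (shut at 1, half-way at 0, fully open at -1), set as the call begins (- or left out, the last holds). The fingers move at their own pace and stop on an object; FORCE is the grip in N (left out, the last holds). Time passes only in rows, so rows that repeat a pose let the fingers close. It gives the time, the measured TCP pose, the force and the opening at its end, in the units of the state.
- bot.get_obs(): the state, without advancing time (a new reading comes with each control period).
- vision.camera(name): name is "scene" or "side" or "wrist"; returns the picture (420x560x3 uint8, red, green, blue); there is no depth.
- vision.get_calibration(name): a dict with "fx", "fy", "cx", "cy" (pixels), "rvec" (rotation vector, rad) and "tvec" (3), from world to camera coordinates, as OpenCV has them. Camera axes: x right, y down, z forward; pixel columns grow to the right and rows downward; lengths in m; the calibration is good to about 2 mm. A picture is of the moment at which its call begins: read the wrist's pose just before it. get_calibration takes no time and is no camera call; for the wrist camera it gives the pose at the moment of the call.
- bot.job_done(): hands the job in, once; it reports no verdict.
The state is a dict: "time": time; "q": joint angles; "qd": joint speeds; "joint_efforts": joint torques, N m; "ee_pos": TCP position; "tcp_rot": TCP orientation; "wrist_force": force on the tool from outside, world axes, zero at the start; "torque": the same for the moment, N m; "opening": finger opening in m.
Only numpy, scipy, OpenCV 4.12 (cv2) and the standard library are available. Lean on these libraries where they do the work, as an engineer would, in place of code of your own. Each camera call takes 0.05 s, during which the arm holds its last target. There are 200 camera calls.

### The job

Two dental articulators stand on the bench: one carries a pair of plaster casts, the other is empty. Raise the upper arm of the one with the casts by its thumb tab until it stands half open, about 45 degrees above level, and leave it standing there on its stiff hinge. Leave the empty articulator closed.

Things in the scene. Friction and masses are not known exactly. Their poses are not given: they have to be found in the camera images.
- upper (a joint): Opening angle (rad) of the upper arm of the articulator with casts: 0 = level, closed; grows as the tab end rises; 0.785 = 45 degrees; stop at 1.7. Stiff hinge, stays where left; lifting at the tab takes 3 to 6 N. Dark frame 210 x 125 mm, 125 high, fixed to the bench; aluminium arm over two white 72 mm plaster discs with cream toothed casts. It may stand left or right.
- upper_tab (a point): Centre of that arm's thumb tab, an aluminium bar 12 mm wide (its y, along the hinge axis), 18 high (z), free for 18 mm either way along its x, which points away from the hinge. 165 mm from the hinge axis, 112 above the bench when closed; turns with the arm. Room on both sides; upright fingers may pinch it across its width from above and let it turn between them.
- upper_hinge (a point): Middle of that arm's hinge axis, 112 mm above the bench, between two posts at the end of the frame nearer the robot; does not move. Its x points level to the tab end, y lies along the hinge axis, z is up.
- spare_upper_tab (a point): Centre of the same thumb tab on the empty articulator, which has the same frame and arm but no discs or casts. It is closed, to be left so.

How it is judged (in metres and radians):
At the end, for the whole second after the job is handed in: The upper arm of the articulator with the casts stands still, released, at 45 degrees give or take 10 degrees (0.61 to 0.96 rad), and the tab of the empty articulator is within 15 mm of where it was (value of joint upper between 0.61 and 0.96 rad and velocity of joint upper between -0.05 and 0.05 rad/s and distance of spare_upper_tab from where it was at the start of the episode below 0.015 m); the robot touches nothing.
It fails at once if the empty articulator is opened (distance of spare_upper_tab from where it was at the start of the episode above 0.03 m).
It also fails if it takes over 32 s, if anything falls off the work surface, if the arm or the gripper's body presses on something with over 40 N, if the wrist force passes 120 N, or if a joint passes its speed limit or range.

## Working session

There is one attempt and no reset: what is moved stays moved. The work goes in short steps, Python scripts to look and compute and a shell command to move; the robot and the scene stay as the last step left them, time stands still between calls to the robot, and variables do not carry over. Pictures are saved under pics/ and viewed, about 8 in all and at most 12, crops included, and the job is handed in when it is done.

```bash
mkdir -p pics
cat > h.py <<'E'
import numpy as np, cv2
from workcell import bot, vision
def cal(n):
    c=vision.get_calibration(n); K=np.array([[c['fx'],0,c['cx']],[0,c['fy'],c['cy']],[0,0,1.]])
    return K,np.array(c['rvec'],float).ravel(),np.array(c['tvec'],float).ravel()
def ray(c,uv):
    K,r,t=c; R=cv2.Rodrigues(r)[0]; d=R.T@np.linalg.solve(K,np.array([*uv,1.])); return -R.T@t,d
def onplane(c,uv,z):
    o,d=ray(c,uv); return o+d*(z-o[2])/d[2]
def proj(c,P): return cv2.projectPoints(np.array(P,float).reshape(-1,3),c[1],c[2],c[0],None)[0].reshape(-1,2)
def tri(c1,a,c2,b):
    M=[c[0]@np.c_[cv2.Rodrigues(c[1])[0],c[2]] for c in(c1,c2)]
    X=cv2.triangulatePoints(M[0],M[1],np.array(a,float).reshape(2,1),np.array(b,float).reshape(2,1)).ravel(); return X[:3]/X[3]
def shot(n,f):
    c=cal(n); im=vision.camera(n); cv2.imwrite('pics/'+f,cv2.cvtColor(im,cv2.COLOR_RGB2BGR)); return c,im
E
python3 - <<'E'
from h import *
print(bot.get_obs())
for n in('scene','side'):
    c,im=shot(n,n+'1.png'); print(n,ray(c,(280,210)))
E
```

```text
{'time': 0.0, 'q': array([ 6.42285144e+01,  5.01260943e+00,  1.00334333e+01,  9.51005456e+01,
       -9.66660081e-04,  9.00010453e+01]), 'qd': array([ 0.02275089,  0.05579782, -0.04151144, -0.01922463, -0.00700472,
       -0.02619   ]), 'joint_efforts': array([ 2.28770077e-03, -5.20382738e+01,  4.64805472e+01,  1.59998587e-02,
        1.27124385e-04, -2.73301083e-06]), 'ee_pos': array([0.23903661, 0.495089  , 0.24155945]), 'tcp_rot': array([-9.00009681e+01,  7.97217602e-02,  6.42274691e+01]), 'wrist_force': array([-0.16842813, -0.15133807, -0.0663616 ]), 'torque': array([ 0.00868582,  0.00518154, -0.03658354]), 'opening': 0.0852876451696183}
scene (array([0.83992697, 0.44693345, 0.61799236]), array([-0.44195218, -0.64742968, -0.6209435 ]))
side (array([-0.06593308, -0.72231707,  0.7989631 ]), array([ 0.51253654,  0.62430405, -0.58958351]))
```

View pics/scene1.png

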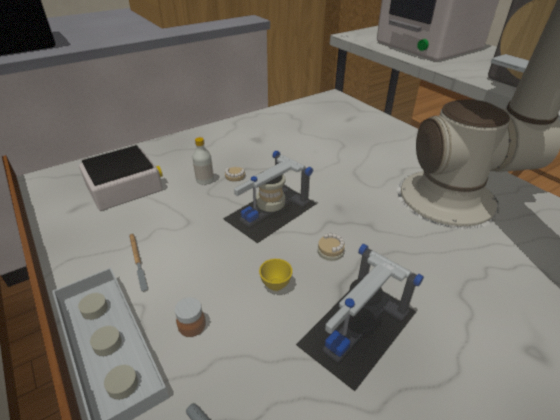

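View pics/side1.png

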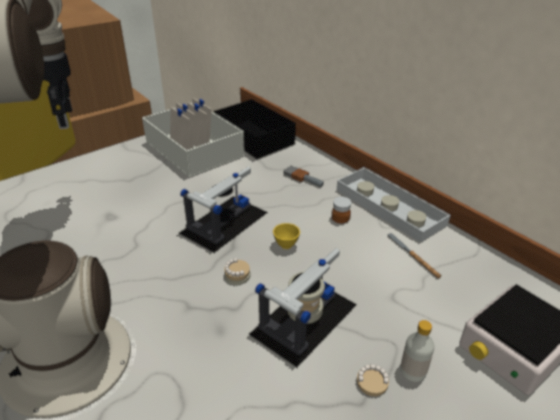

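The articulator with casts is the upper one in "scene" (around 270,195) and the lower one in "side" (around 305,300). The empty one is at (360,310) in "scene" and (222,210) in "side". I'll enlarge the one with casts in both views.

Run:
```python
from h import *
a=cv2.imread('pics/scene1.png')[140:240,220:320]; b=cv2.imread('pics/side1.png')[240:360,245:365]
cv2.imwrite('pics/z.png',np.hstack([cv2.resize(x,(400,400),interpolation=cv2.INTER_CUBIC) for x in(a,b)]))
cs,cd=cal('scene'),cal('side')
for n,p,q in(('knobL',(277,155),(260,289)),('knobR',(308,171),(303,316)),('tab',(238,185),(336,255))): print(n,tri(cs,p,cd,q),onplane(cs,p,.112),onplane(cd,q,.112))
```

```text
knobL [ 0.34832711 -0.20658563  0.13763061] [ 0.36047515 -0.2701964   0.112     ] [ 0.33950763 -0.17030993  0.112     ]
knobR [ 0.35106864 -0.23639538  0.08554764] [ 0.34063315 -0.16724092  0.112     ] [ 0.35912057 -0.27283477  0.112     ]
tab [ 0.51409013 -0.19736381  0.12130682] [ 0.50762169 -0.20894774  0.112     ] [ 0.52240009 -0.19028756  0.112     ]
```

View pics/z.png

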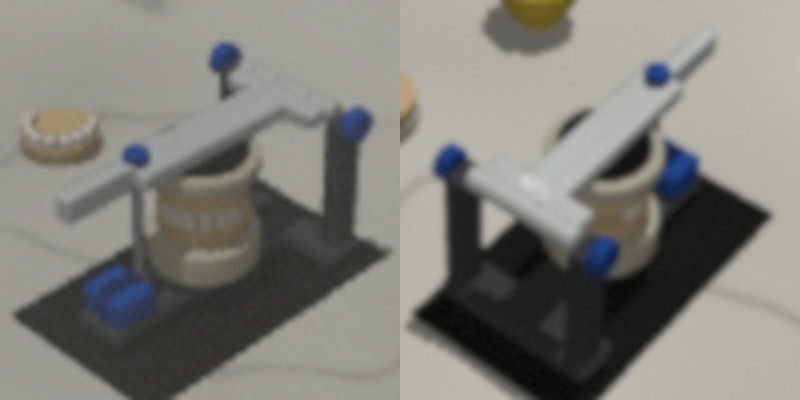

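```bash
cat >> h.py <<'E'
from scipy.spatial.transform import Rotation as Ro
def row(p,yaw):
    o=bot.get_obs(); R=Ro.from_euler('xyz',o['tcp_rot'],degrees=True)
    T=Ro.from_euler('xyz',[-90,0,yaw],degrees=True)
    print('row',np.round(R.inv().apply(np.array(p)-o['ee_pos']),4),np.round((R.inv()*T).as_rotvec(),3),'t',o['time'],'q',np.round(o['q'],1),'F',np.round(o['wrist_force'],1),'p',np.round(o['ee_pos'],4),np.round(o['tcp_rot'],1))
E
python3 - <<'E'
from h import *
cs,cd=cal('scene'),cal('side')
A=(onplane(cs,(308.7,171),.112)+onplane(cd,(258.5,288),.112))/2
B=(onplane(cs,(276,154.3),.112)+onplane(cd,(305,316.5),.112))/2
H=(A+B)/2; y=(A-B)/np.linalg.norm(A-B); x=np.array([y[1],-y[0],0])
print(H,x,np.degrees(np.arctan2(x[1],x[0])),np.linalg.norm(A-B)); print('tab',H+.165*x,'tip exp',H+.183*x)
print('tip meas',onplane(cs,(236.5,188.5),.121),onplane(cd,(337,252),.121))
row([*(H+.165*x)[:2],.24],-79)
E
```

```text
[ 0.34998386 -0.22079225  0.112     ] [0.98046622 0.19668756 0.        ] 11.343322974683272 0.11105541817337143
tab [ 0.51176079 -0.1883388   0.112     ] tip exp [ 0.52940918 -0.18479843  0.112     ]
tip meas [ 0.52288027 -0.1873472   0.121     ] [ 0.52286399 -0.19181601  0.121     ]
row [-0.4969  0.0022 -0.5427] [ 2.0e-03  2.5e+00 -1.0e-03] t 0.1 q [64.2  5.  10.  95.1 -0.  90. ] F [ 0.1 -0.1 -0.3] p [0.2391 0.4951 0.2416] [-90.    0.1  64.2]
```

```bash
R="-0.497 0 -0.543 0 2.5 0"
python3 -m crank '-0.497 0 -0.543 0 2.5 0;-0.497 0 -0.543 0 2.5 0;-0.497 0 -0.543 0 2.5 0;-0.497 0 -0.543 0 2.5 0;-0.497 0 -0.543 0 2.5 0;-0.497 0 -0.543 0 2.5 0;-0.497 0 -0.543 0 2.5 0;-0.497 0 -0.543 0 2.5 0' -1
python3 -c "
from h import *
row([.512,-.188,.24],-79)"
```

```text
time: 0.9
ee_pos: [0.3876, 0.1218, 0.2422]
tcp_rot: [-90.0, -0.0, -4.9]
wrist_force: [1.6, 0.8, -1.2]
opening: 0.0854
row [ 0.1503  0.0022 -0.2982] [-0.     1.294  0.   ] t 0.9 q [ 17.5 -14.5  -8.1  96.4  -0.  112.3] F [ 1.6  0.8 -1.2] p [0.3876 0.1218 0.2422] [-90.   -0.   -4.9]
```

```bash
python3 -m crank '0.15 0 -0.298 0 1.294 0;0.15 0 -0.298 0 1.294 0;0.15 0 -0.298 0 1.294 0;0.15 0 -0.298 0 1.294 0;0.15 0 -0.298 0 1.294 0;0.15 0 -0.298 0 1.294 0;0.15 0 -0.298 0 1.294 0;0.15 0 -0.298 0 1.294 0'
python3 -c "
from h import *
row([.512,-.188,.24],-79)"
```

```text
time: 1.7
ee_pos: [0.5141, -0.1887, 0.2405]
tcp_rot: [-90.1, 0.0, -73.8]
wrist_force: [-0.5, 1.1, -0.3]
opening: 0.0854
row [-0.0012  0.0005 -0.0018] [ 0.002  0.09  -0.001] t 1.7 q [-20.1   4.7   9.6  95.   -0.  143.7] F [-0.5  1.1 -0.3] p [ 0.5141 -0.1887  0.2405] [-90.1   0.  -73.8]
```

```bash
python3 -m crank '0 0 -0.002 0 0.09 0;0 0 -0.002 0 0.09 0;0 0 -0.002 0 0.09 0'
python3 -c "
from h import *
row([.512,-.188,.24],-79)
c,im=shot('wrist','w1.png')
print(proj(c,[[.512,-.188,.112],[.523,-.189,.121],[.35,-.2208,.112]]))
row([.512,-.188,.24],-79)"
```

```text
time: 2.0
ee_pos: [0.5114, -0.1856, 0.2421]
tcp_rot: [-90.0, 0.0, -78.3]
wrist_force: [-0.7, -0.7, 0.1]
opening: 0.0856
row [0.0025 0.0021 0.    ] [ 0.     0.013 -0.   ] t 2.0 q [-19.9   4.2   9.2  95.    0.  148.3] F [-0.7 -0.7  0.1] p [ 0.5114 -0.1856  0.2421] [-90.    0.  -78.3]
[[282.00484745 208.65621336]
 [286.77154793 197.22477459]
 [280.53960091 397.85576966]]
row [ 0.0026  0.0022 -0.    ] [ 0.     0.013 -0.   ] t 2.05 q [-19.9   4.2   9.2  95.    0.  148.3] F [0.6 1.1 0.7] p [ 0.5115 -0.1855  0.2422] [-90.    0.  -78.3]
```

View pics/w1.png

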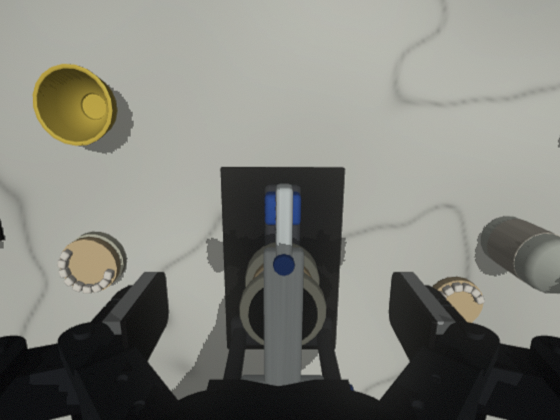

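The wrist view shows the tab as a light bar at column 284.5, rows 184 to 248. It is vertical in the image, so the yaw is good.

```bash
python3 -c "
from h import *
c=cal('wrist')
for p in((284.5,184),(284.5,215),(284.5,248),(283,370)): print(onplane(c,p,.121))
for p in((277,215),(292,215)): print(onplane(c,p,.121))
P=onplane(c,(284.5,215),.121)
row([*P[:2],.104],-78.3)"
```

```text
[ 0.53186463 -0.18541397  0.121     ]
[ 0.51014681 -0.1900217   0.121     ]
[ 0.48590153 -0.19516568  0.121     ]
[ 0.38436485 -0.21548507  0.121     ]
[ 0.50906974 -0.18483885  0.121     ]
[ 0.51122383 -0.19520432  0.121     ]
row [ 0.0042  0.1382 -0.0022] [ 0.     0.001 -0.   ] t 2.05 q [-19.9   4.2   9.2  95.    0.  148.3] F [0.6 1.1 0.7] p [ 0.5115 -0.1855  0.2422] [-90.    0.  -78.3]
```

```bash
python3 -m crank '0.004 0.04 0 0 0 0;0.004 0.08 0 0 0 0;0.004 0.11 0 0 0 0;0.004 0.125 0 0 0 0;0.004 0.135 0 0 0 0;0.004 0.138 0 0 0 0;0.004 0.138 0 0 0 0' -1
python3 -m crank '0 0 0 0 0 0;0 0 0 0 0 0;0 0 0 0 0 0;0 0 0 0 0 0;0 0 0 0 0 0;0 0 0 0 0 0;0 0 0 0 0 0;0 0 0 0 0 0' 1 35
python3 -c "
from h import *
row([.512,-.1895,.104],-78.3); print(bot.get_obs()['opening'])"
```

```text
time: 2.75
ee_pos: [0.5128, -0.1897, 0.1052]
tcp_rot: [-89.9, -0.0, -78.4]
wrist_force: [-0.1, 0.6, 0.3]
opening: 0.0854
time: 3.55
ee_pos: [0.5123, -0.1894, 0.1044]
tcp_rot: [-90.0, 0.0, -78.4]
wrist_force: [-0.5, 2.6, 1.9]
opening: 0.0112
row [ 0.      0.0004 -0.0003] [-0.    -0.002 -0.   ] t 3.55 q [-20.3   4.   -6.2  79.8   0.  148.1] F [-0.5  2.6  1.9] p [ 0.5123 -0.1894  0.1044] [-90.    0.  -78.4]
0.011195097383330837
```

```bash
python3 -m crank '0 -0.0086 -0.0002 0 0 0;0 -0.0172 -0.0009 0 0 0;0 -0.0258 -0.002 0 0 0;0 -0.0343 -0.0036 0 0 0;0 -0.0427 -0.0056 0 0 0;0 -0.051 -0.0081 0 0 0;0 -0.0591 -0.011 0 0 0;0 -0.0671 -0.0143 0 0 0'
python3 -c "
from h import *
row([.512,-.1895,.104],-78.3); c,im=shot('scene','s2.png')
cv2.imwrite('pics/s2.png',cv2.resize(cv2.imread('pics/s2.png')[90:260,160:360],(700,595)))"
```

```text
time: 4.35
ee_pos: [0.4977, -0.1924, 0.1718]
tcp_rot: [-90.0, 0.0, -78.4]
wrist_force: [-4.6, 3.0, -10.0]
opening: 0.0115
row [0.0001 0.0678 0.0146] [ 0.001 -0.002 -0.001] t 4.35 q [-21.1   1.9  -0.9  87.2   0.  147.3] F [ -4.6   3.  -10. ] p [ 0.4977 -0.1924  0.1718] [-90.    0.  -78.4]
```

View pics/s2.png

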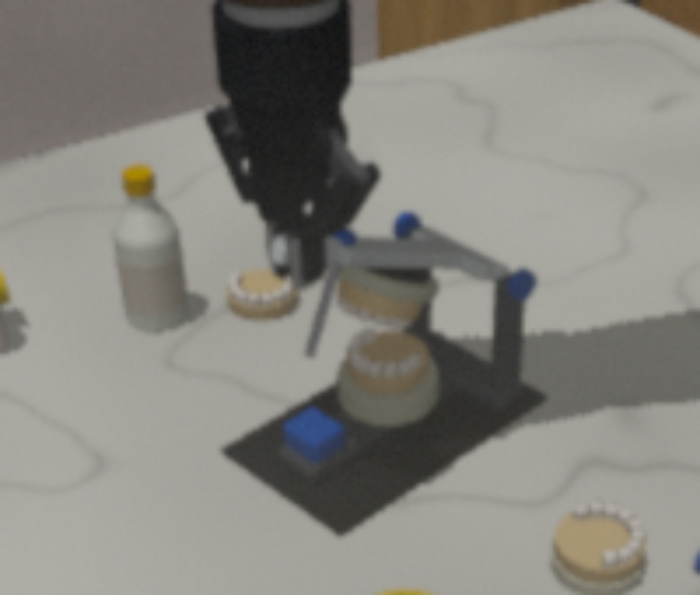

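The arm is following the fingers cleanly, with the forces on the gripper low. I'll continue to about 46°.

```bash
python3 -m crank '0 -0.0078 -0.0037 0 0 0;0 -0.0154 -0.0078 0 0 0;0 -0.0228 -0.0123 0 0 0;0 -0.0299 -0.0172 0 0 0;0 -0.0367 -0.0225 0 0 0;0 -0.0433 -0.0281 0 0 0;0 -0.0496 -0.034 0 0 0;0 -0.0516 -0.0361 0 0 0'
python3 -m crank '0 0 0 0 0 0;0 0 0 0 0 0;0 0 0 0 0 0'
python3 -c "
from h import *
row([.512,-.1895,.104],-78.3)"
```

```text
time: 5.2
ee_pos: [0.4625, -0.1995, 0.2241]
tcp_rot: [-89.9, 0.0, -78.4]
wrist_force: [-1.2, 5.0, -8.0]
opening: 0.0115
time: 5.5
ee_pos: [0.4625, -0.1995, 0.2241]
tcp_rot: [-90.0, 0.0, -78.4]
wrist_force: [-4.1, 4.4, -5.4]
opening: 0.0115
row [1.000e-04 1.201e-01 5.040e-02] [-0.001 -0.002 -0.   ] t 5.5 q [-23.3  -1.7   1.2  92.9   0.  145.1] F [-4.1  4.4 -5.4] p [ 0.4625 -0.1995  0.2241] [-90.    0.  -78.4]
```

```bash
python3 -m crank '0 0 0 0 0 0;0 0 0 0 0 0;0 0 0 0 0 0;0 0 0 0 0 0;0 0 0 0 0 0;0 0 0 0 0 0;0 0 0 0 0 0;0 0 0 0 0 0' -1
python3 -m crank '0 -0.01 0 0 0 0;0 -0.03 0 0 0 0;0 -0.06 0 0 0 0;0 -0.09 0 0 0 0;0 -0.11 0 0 0 0;0 -0.12 0 0 0 0;0 -0.12 0 0 0 0;0 -0.12 0 0 0 0'
python3 -c "
from h import *
row([.512,-.1895,.104],-78.3)
ims=[]
for n in('scene','side'):
    c,im=shot(n,n+'3.png'); ims.append(cv2.imread('pics/%s3.png'%n))
    for a in(35,45,55): 
        t=np.radians(a); x=np.array([.98,.199,0]); z=np.array([0,0,1]); H=np.array([.350,-.222,.112])
        u=proj(c,H+.183*(np.cos(t)*x+np.sin(t)*z))[0]; cv2.circle(ims[-1],tuple(int(v*16) for v in u),16,(0,0,255) if a==45 else (0,255,0),-1,shift=4)
cv2.imwrite('pics/f.png',np.hstack([cv2.resize(ims[0][90:260,200:320],(390,552)),cv2.resize(ims[1][200:370,240:360],(390,552))]))"
```

```text
time: 6.3
ee_pos: [0.4629, -0.1997, 0.2229]
tcp_rot: [-90.0, 0.0, -78.4]
wrist_force: [0.5, 0.8, -0.6]
opening: 0.0856
time: 7.1
ee_pos: [0.463, -0.1997, 0.3422]
tcp_rot: [-90.0, 0.0, -78.4]
wrist_force: [0.4, -0.2, -1.2]
opening: 0.0852
row [-0.      0.2382  0.0503] [ 0.001 -0.002 -0.001] t 7.1 q [-23.3   2.3  18.7 106.4   0.  145.1] F [ 0.4 -0.2 -1.2] p [ 0.463  -0.1997  0.3422] [-90.    0.  -78.4]
```

View pics/f.png

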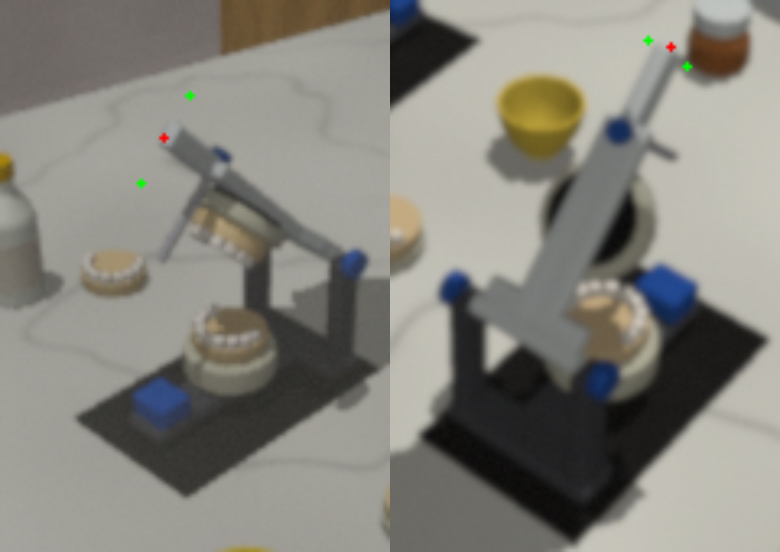

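View pics/scene3.png

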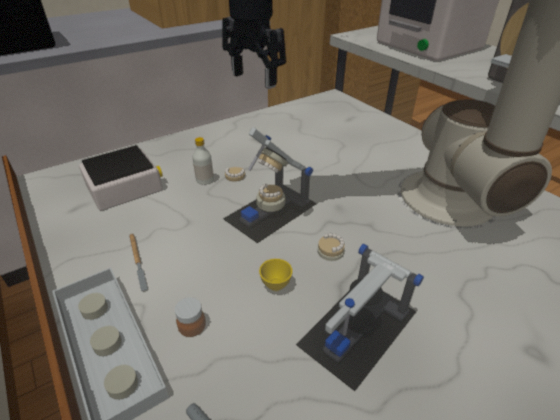

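The tab tip lies on the 45° marker (red) in both views, at about (253,133) in "scene". The empty articulator is still closed at (365,300), and the gripper is open and well clear. Handing in.

```bash
python3 -c "
from h import *
print(bot.job_done())"
```

```text
the job is handed in; nothing more can be done
None
```

The upper arm of the articulator with the casts now stands released at about 45 degrees, and I have handed the job in at about 7.2 s of the 32 s allowed. I pinched its thumb tab at 35 N, lifted it along the hinge arc, opened the fingers and backed straight up 120 mm.

- **Opening angle:** in the scene and side pictures the tab tip lies close to the computed 45 degree marker and well between the 35 and 55 degree ones. I judged this by eye, not from a measured joint value.
- **Forces:** the readings I took during the lift peaked at about 11 N at the wrist. After release the wrist force was about 1 N, so the robot was touching nothing.
- **Empty articulator:** it looks closed and unmoved in the last scene picture. The robot never came near it below 0.23 m; I did not measure its tab position.
- **Disagreement:** the first estimate of the tab tip from the fixed cameras was about 6 mm off what the hinge position implied. The close wrist view settled it to about 2 mm before the grasp. No check failed.

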